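# Function-test the mushroom stop of a welding fixture

## Robot

A 7-joint arm with a two-finger parallel gripper is mounted at the origin on a cart in front of the work surface, level with it; the furniture and walls round the work are solid. World frame = base frame: x ahead of the robot, y to its left, z up, the work surface at z = 0. Lengths are in m, angles in rad, forces in N, time in s.
With the tool pointing down it reaches from about 0.4 to 0.9 m from the base axis. Payload 5.5 kg.
Tool frame: the origin (TCP) lies at the very end of the fingers, on their centre line; the grasp point (between the pads) lies 19 mm behind it; z points along the fingers, y is the direction in which the jaws open and shut (so a half turn about z gives the same grasp; the last joint's range is limited). The gripper opens to 92 mm and grips with 3 to 60 N. Pads are 19 mm wide; open, the fingers measure 130 mm over their backs; the gripper's body (75 mm by 190 mm) begins 47 mm behind the grasp point.
Start: joints at [-1.075, 0.501, -0.427, 1.55, 0.221, 1.138, -0.21], TCP at [0.15, 0.632, 0.227] pointing down, gripper open.
Joint ranges: [-2.88, 2.88], [-0.31, 2.03], [-1.54, 1.56], [0.2, 2.42], [-1.41, 4.55], [0.19, 2.02], [-2.57, 2.57]. Speed limits (rad/s): [2.57, 2.57, 3.14, 3.14, 3.14, 3.14, 3.14].

## Interface

Orientations are given as a 3x3 rotation matrix whose columns are the frame's x, y, z axes.
In Python, from station import robot gives the robot as it stands.
- The arm moves only by the shell command python3 -m creep 'ROWS'. ROWS is JSON, a list of rows, each an object with "hand": the finger opening in cm, from 0 to 9.18; "offset": the shift along the tool's x, y, z in cm, a list of three; "twist": the turn, a rotation vector about the tool's x, y, z in degrees, a list of three. A call has 1 to 8 rows; each row is the pose to reach, as a shift and turn from the pose commanded when the call began, along the tool's axes at that moment; what a row does not reach only later rows make up. A row lasts 1/12 s, in which the tool goes at most 41.7 mm and 7.16 degrees, less where a joint would pass 70% of its speed; a pose out of reach is approached as far as the arm can. A call with a gripper value outside its range is refused whole. The fingers move at their own pace and stop on an object; the grip force is fixed at half the most. Time passes only in rows, so rows that repeat a pose let the fingers close. It gives the time, the measured TCP pose, the force and the opening at its end, in the units of the state.
- robot.sense(): the state, without advancing time (a new reading comes with each control period).
- robot.get_image(name): name is "scene" or "top" or "wrist"; returns (picture, depth): 420x560x3 uint8, red, green, blue; 420x560 float32, m along the optical axis (not along the pixel's ray), 0 where there is no reading.
- robot.camera_params(name): a dict with "camera_matrix" (3x3 intrinsics, pixels), "extrinsics" (4x4, takes a point from world to camera coordinates). Camera axes: x right, y down, z forward; pixel columns grow to the right and rows downward; lengths in m; the calibration is good to about 2 mm. The wrist camera is an equidistant fisheye: a pixel r from the principal point sees the ray r / f radians off the axis. A picture is of the moment at which its call begins: read the wrist's pose just before it. camera_params takes no time and is no camera call; for the wrist camera it gives the pose at the moment of the call.
- robot.close_job(): hands the job in, once; it reports no verdict.
The state is a dict: "time_s": time; "joint_positions": joint angles; "joint_vel": joint speeds; "tau": joint torques, N m; "ee_pos": TCP position; "eef_rot": TCP orientation; "wrist_force": force on the tool from outside, world axes, zero at the start; "ft_torque": the same for the moment, N m; "width": finger opening in m.
Only numpy, scipy, OpenCV 4.12 (cv2) and the standard library are available. Lean on these libraries where they do the work, as an engineer would, in place of code of your own. Each camera call takes 0.05 s, during which the arm holds its last target. There are 200 camera calls.

## Task

Function-test the fixture's stop: press the winged mushroom stop button straight down until it latches and stays in by itself, then twist it clockwise (seen from above) by pushing one of its wings round with a fingertip until it pops back out, and finally press the round reset button on the other box fully in and let it come up. Work with the fingertips only: do not pinch the mushroom or its wings, do not press the square start button, and leave the loose parts on the table where they lie.

Things in the scene. Friction and masses are not known exactly. Their poses are not given: they have to be found in the camera images.
- stop_box: Stop box: grey box with an aluminium cover, 80 x 80 mm, 64 mm high, fixed to the table, with the black winged mushroom on top. Origin at the centre of its underside, z up. The mushroom's axis is vertical through the origin. (Mind the room's fume hood on the right: its small fixed handle hangs about 0.30 m ahead of the robot's base and 0.31 m to its right, 0.68 to 0.72 m above the table. Swing an upright arm past on its inside, or below it.)
- stop_depth (a joint): How far the mushroom is pushed in (m): 0 = out, 0.0095 = bottomed. It must be pushed past 0.008 to latch (push it fully home); it then stays by itself at about 0.005. Pushing in takes up to about 7 N; a spring drives it out again when the latch is released.
- stop_twist (a joint): Turn of the mushroom (rad), 0 at rest, growing clockwise seen from above, stop at 1.0; it cannot turn the other way. A light spring brings it back to 0. While latched, turning takes up to 0.12 N m; past about 0.65 the latch lets go and the mushroom pops out.
- stop_top (a point): Centre of the top of the mushroom's flat dome, moves with it. The dome is 44 mm across; out, its top is 112.5 mm over the table. The head is 25 mm thick, its underside 21 to 23 mm above the box's cover when out. A round collar of 38 mm diameter and up to 10 mm high surrounds the stem on the cover.
- wing_far (a point): One of the two opposite wings on the mushroom's rim: a radial bar 9 mm thick that runs out to 50 mm from the axis, 15 mm high (its top 9.5 mm below the top of the dome). The point lies on the bar's top edge, 40 mm from the axis, and moves and turns with the head; x points from wing_near to wing_far, z up. A fingertip fits beside the bar, outside the 22 mm radius of the dome.
- wing_near (a point): The same point on the opposite wing (40 mm from the axis on the other side); it is the one nearer the robot.
- stop_side_a: Half of the mushroom's rim and wings, on its +y side (origin on the axis, turns with the head); used to tell a pinch: both halves touched at once.
- stop_side_b: The other half of the mushroom's rim and wings, on its -y side.
- reset_box: Reset box: grey box with an aluminium cover, 70 x 130 mm, 54 mm high, fixed to the table, with two black push buttons on top in steel bezels, one round and one square. Origin at the centre of its underside, z up, y along its length from the square to the round button.
- reset_button (a joint): Travel of the round reset button (m): 0 = out, 0.005 = fully in; fully in takes 5 N, it springs back.
- reset_button_top (a point): Centre of the top of the round reset button, 26 mm across, about 21 mm above the cover, 34 mm from the middle of the box.
- start_button (a joint): Travel of the square start button (m): 0 = out, 0.005 = fully in. Not to be pressed.
- start_top (a point): Centre of the top of the square start button, 26 x 26 mm, about 21 mm above the cover, 68 mm from the round one.
- nozzle_1: Loose copper gas nozzle, standing, 25 mm across, 58 mm high. Leave alone. Origin under its centre.
- tube_2: Loose square tube offcut 30 x 80 x 30 mm, lying. Leave alone. Origin under its centre.
- stop_disc_1: Loose dark steel disc 50 mm across, 12 mm thick. Leave alone. Origin under its centre.
- v_block_1: Loose steel V block 50 x 50 x 30 mm. Leave alone. Origin under its centre.
- clamp_bolt_2: Loose clamping bolt standing on its knurled head, 30 mm across, 56 mm high. Leave alone. Origin under its centre.
- coupon_1: Loose flat practice plate 100 x 150 x 8 mm. Leave alone. Origin under its centre.
Mind the look-alikes: they are no part of the job. What is shaped like the stop_box but orange is not meant.

How it is judged:
On the way, in this order (a step that is already met when the one before it is completed fails the run):
1. the mushroom is latched in and stays in untouched (value of joint stop_depth above 0.0038 m and contact force between each of the fingers, the arm and stop_depth below 0.3 N), for 0.2 s.
2. the mushroom is released by twisting: popped out and turned back (value of joint stop_depth below 0.0015 m and value of joint stop_twist below 0.15 rad), for 0.2 s.
3. the round reset button is pressed fully in (value of joint reset_button above 0.004 m).
At the end, for the whole second after the job is handed in: The mushroom is out (less than 1.5 mm in) and turned back (less than 0.15 rad), after it was latched and released; the reset button was pressed at least 4 mm after that and is out again (less than 1 mm in); the start button is out (all of step 2 and value of joint each of reset_button, start_button below 0.001 m); the robot touches nothing.
It fails at once if the mushroom or a wing is pinched: both halves of its rim and wings are pressed at once (contact force between the fingers and stop_side_a above 1 N and contact force between the fingers and stop_side_b above 1 N).
It fails at once if the square start button is pressed (more than 2 mm) (value of joint start_button above 0.002 m).
It fails at once if a loose part is moved or lifted by more than 20 mm (distance of any of nozzle_1, tube_2, stop_disc_1, v_block_1, clamp_bolt_2, coupon_1 from where it was at the start of the episode above 0.02 m).
It also fails if it takes over 51 s, if anything falls off the work surface, if the arm or the gripper's body presses on something with over 40 N, if the wrist force passes 120 N, or if a joint passes its speed limit or range.

## Working session

There is one attempt and no reset: what is moved stays moved. The work goes in short steps, Python scripts to look and compute and a shell command to move; the robot and the scene stay as the last step left them, time stands still between calls to the robot, and variables do not carry over. Pictures are saved under pics/ and viewed, about 8 in all and at most 12, crops included, and the job is handed in when it is done.

```bash
mkdir -p pics; cat > h.py <<'E'
import numpy as np,cv2
from station import robot
def snap(n,f):
    cp=robot.camera_params(n); im,d=robot.get_image(n)
    cv2.imwrite('pics/'+f+'.png',im[:,:,::-1]); np.savez('pics/'+f+'.npz',im=im,d=d,K=cp['camera_matrix'],T=cp['extrinsics'])
def w(f,u,v,z=None,r=1):
    s=np.load('pics/'+f+'.npz');K=s['K'];T=s['T']
    ray=np.array([(u-K[0,2])/K[0,0],(v-K[1,2])/K[1,1],1]);R=T[:3,:3];t=T[:3,3]
    o=-R.T@t;D=R.T@ray
    if z is not None: return o+D*(z-o[2])/D[2]
    p=s['d'][v-r:v+r+1,u-r:u+r+1];p=p[p>0]
    return o+D*np.median(p)
E
python3 - <<'E'
from h import *
snap('top','top1');snap('scene','sc1')
s=robot.sense();print(s['time_s'],s['ee_pos'],s['eef_rot'],s['wrist_force'])
a=cv2.imread('pics/top1.png');b=cv2.imread('pics/sc1.png')
E
```

```text
0.1 [0.14982855 0.63184373 0.22576281] [[-9.73036615e-01  2.30650205e-01 -4.77701954e-04]
 [ 2.30650690e-01  9.73035102e-01 -1.71729652e-03]
 [ 6.87259747e-05 -1.78117468e-03 -9.99998411e-01]] [-0.83354492  0.06662274 -0.25281747]
```

View pics/top1.png

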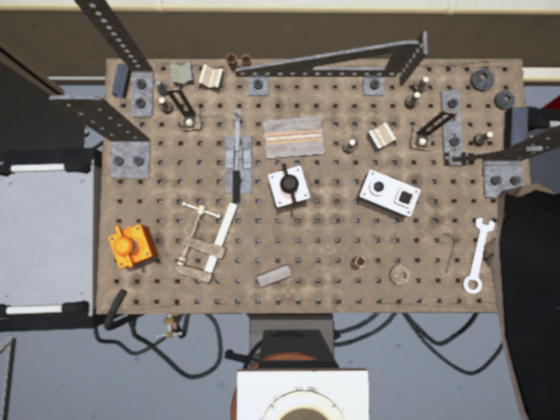

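View pics/sc1.png

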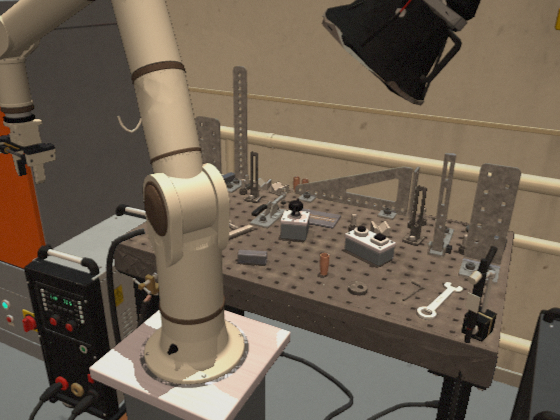

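The top view shows the stop box at about (289,186) and the reset box at about (390,193), with the round button at (377,187) and the square one at (407,198). The orange look-alike is at (128,246). Next I'll enlarge the two boxes.

```bash
python3 - <<'E'
from h import *
a=cv2.imread('pics/top1.png')[150:230,255:435]
cv2.imwrite('pics/c1.png',cv2.resize(a,None,fx=4.4,fy=4.4,interpolation=cv2.INTER_CUBIC))
for n,u,v in [('stop',289,184),('round',377,187),('sq',405,197),('noz',359,262),('tube',273,275),('handle',237,185),('h2',237,120),('frame',330,70),('bolt',350,146),('T',215,240)]:
  print(n,w('top1',u,v).round(4))
s=np.load('pics/top1.npz');print(s['K'],s['T'])
E
```

```text
stop [0.591  0.0355 0.1126]
round [ 0.5901 -0.1735  0.0757]
sq [ 0.5663 -0.239   0.0759]
noz [ 0.4124 -0.1402  0.0128]
tube [0.3819 0.0722 0.0297]
handle [0.596  0.1579 0.066 ]
h2 [0.7612 0.1615 0.0473]
frame [ 0.8936 -0.0709  0.041 ]
bolt [ 0.6972 -0.1174  0.0437]
T [0.4666 0.2159 0.0145]
[[401.49923816   0.         279.9359907 ]
 [  0.         401.49923816 207.52184992]
 [  0.           0.           1.        ]] [[-2.23602758e-04 -9.99965626e-01  8.28831446e-03  5.52658005e-02]
 [-9.94806112e-01 -6.21215326e-04 -1.01786119e-01  5.46139354e-01]
 [ 1.01787769e-01 -8.26802553e-03 -9.94771778e-01  9.62054318e-01]
 [ 0.00000000e+00  0.00000000e+00  0.00000000e+00  1.00000000e+00]]
```

View pics/c1.png

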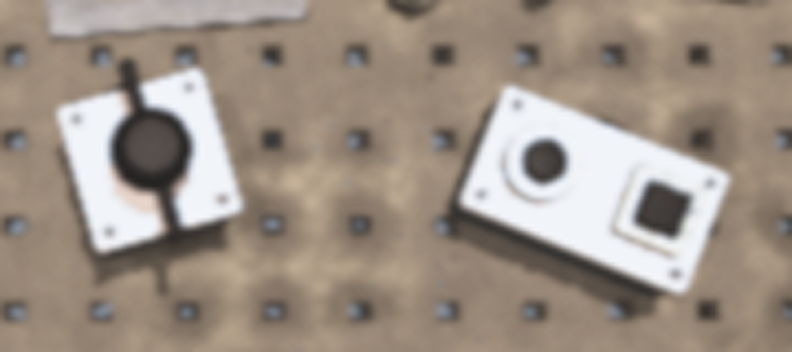

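The crop is sharp. The dome centre is at crop (151,149), the far wing tip at (127,65) and the near wing tip at (172,232). The round button is at (545,161) and the square one at (661,209). I'll convert these to world coordinates.

```bash
python3 - <<'E'
from h import *
g=lambda x,y,z:w('top1',255+x/4.4-.4,150+y/4.4-.4,z)
print('dome',g(151,149,.1125));f=g(127,65,.103);n=g(172,232,.103);print(f,n,(f+n)/2,np.linalg.norm(f-n),np.degrees(np.arctan2(*(n-f)[1::-1])))
print('round',g(545,161,.075),'sq',g(661,209,.075))
b=[g(*c,.064) for c in [(57,108),(200,69),(243,212),(98,254)]];print('boxc',np.mean(b,0))
s=robot.sense();R=s['eef_rot'];print(R.T@(g(151,149,.1125)+[0,0,.1]-s['ee_pos']))
E
```

```text
dome [0.59227855 0.03570585 0.1125    ]
[0.63826064 0.04785855 0.103     ] [0.55034199 0.02463645 0.103     ] [0.59430131 0.0362475  0.103     ] 0.0909337960977109 -165.20427103479085
round [ 0.59211921 -0.17717966  0.075     ] sq [ 0.56617735 -0.23883929  0.075     ]
boxc [0.59392779 0.03502154 0.064     ]
[-0.56802058 -0.47798828  0.01407518]
```

```bash
python3 -m creep '[{"hand":0,"offset":[-1.5,-1.3,0],"twist":[0,0,0]},{"hand":0,"offset":[-4,-3.4,0],"twist":[0,0,0]},{"hand":0,"offset":[-6.7,-5.6,0],"twist":[0,0,0]},{"hand":0,"offset":[-9.4,-7.9,0],"twist":[0,0,0]},{"hand":0,"offset":[-12,-10.1,0],"twist":[0,0,0]},{"hand":0,"offset":[-14.5,-12.2,0],"twist":[0,0,0]},{"hand":0,"offset":[-17,-14.3,0],"twist":[0,0,0]},{"hand":0,"offset":[-19,-16,0],"twist":[0,0,0]}]'; python3 -c "
from station import robot;s=robot.sense();print(s['joint_positions'],s['wrist_force'])"
```

```text
time_s: 0.77
ee_pos: [0.2994, 0.4302, 0.2263]
eef_rot: [[-0.973, 0.232, 0.0], [0.232, 0.973, -0.001], [-0.0, -0.001, -1.0]]
wrist_force: [0.7, -0.8, -0.0]
width: 0.0433
[-0.6886471   0.26842128 -0.38299505  1.86614411  0.11673969  1.0298902
  0.21655485] [ 0.70749341 -0.82818487 -0.00368853]
```

```bash
python3 -m creep '[{"hand":0,"offset":[-2,-1.7,0],"twist":[0,0,0]},{"hand":0,"offset":[-4.5,-3.8,0],"twist":[0,0,0]},{"hand":0,"offset":[-7,-5.9,0],"twist":[0,0,0]},{"hand":0,"offset":[-9.5,-8,0],"twist":[0,0,0]},{"hand":0,"offset":[-12,-10.1,0],"twist":[0,0,0]},{"hand":0,"offset":[-14.5,-12.2,0],"twist":[0,0,0]},{"hand":0,"offset":[-17,-14.3,0],"twist":[0,0,0]},{"hand":0,"offset":[-19,-16,0],"twist":[0,0,0]}]'; python3 -m creep '[{"hand":0,"offset":[-2,-1.7,0],"twist":[0,0,-3]},{"hand":0,"offset":[-4.5,-3.8,0],"twist":[0,0,-7]},{"hand":0,"offset":[-7,-5.9,0],"twist":[0,0,-11]},{"hand":0,"offset":[-9.5,-8,0],"twist":[0,0,-15]},{"hand":0,"offset":[-12,-10.1,0.5],"twist":[0,0,-19]},{"hand":0,"offset":[-14.5,-12.2,1],"twist":[0,0,-23]},{"hand":0,"offset":[-17,-14.3,2],"twist":[0,0,-26]},{"hand":0,"offset":[-18.5,-15.7,3],"twist":[0,0,-28]}]'; python3 -m creep '[{"hand":0,"offset":[0,0,0],"twist":[0,0,0]},{"hand":0,"offset":[0,0,0],"twist":[0,0,0]},{"hand":0,"offset":[0,0,0],"twist":[0,0,0]}]'; python3 - <<'E'
from h import *
s=robot.sense();print(s['joint_positions'],s['wrist_force'])
snap('wrist','wr1');snap('top','top2')
cv2.imwrite('pics/c2.png',cv2.hconcat([cv2.imread('pics/wr1.png'),cv2.resize(cv2.imread('pics/top2.png')[140:230,255:435],(240,120))]) if 0 else cv2.imread('pics/wr1.png'))
p=s['eef_rot'].T@(np.array([.593,.0355,.1125])-s['ee_pos']);print(p)
E
```

```text
time_s: 1.43
ee_pos: [0.447, 0.2307, 0.2265]
eef_rot: [[-0.973, 0.232, -0.0], [0.232, 0.973, -0.001], [-0.0, -0.001, -1.0]]
wrist_force: [0.8, -0.1, -0.6]
width: 0.0009
time_s: 2.1
ee_pos: [0.5915, 0.0341, 0.1963]
eef_rot: [[-0.968, -0.253, 0.001], [-0.253, 0.968, -0.001], [-0.001, -0.002, -1.0]]
wrist_force: [-0.5, 0.8, 0.3]
width: 0.0004
time_s: 2.35
ee_pos: [0.589, 0.0389, 0.1963]
eef_rot: [[-0.967, -0.253, -0.001], [-0.253, 0.967, 0.001], [0.001, 0.001, -1.0]]
wrist_force: [-0.8, 0.3, 0.2]
width: 0.0006
[ 0.02230924  0.39925482 -0.16997477  1.74206192  0.07664862  1.00798092
  1.65119362] [-0.78043702  0.26830819  0.22375824]
[-0.00308501 -0.00443733  0.08379775]
```

View pics/wr1.png

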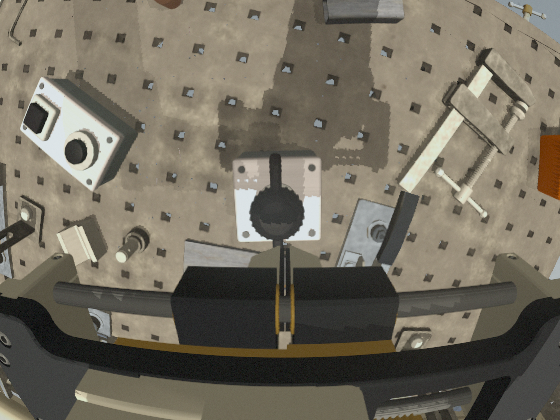

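The wrist view has the mushroom at about (277,212), its near wing up to (276,157), lined up with the tool's x. The fingertips are at about (285,245). I'll refine the axis from this view.

```bash
cat >> h.py <<'E'
def fw(f,u,v,z):
    s=np.load('pics/'+f+'.npz');K=s['K'];T=s['T'];a=np.array([(u-K[0,2])/K[0,0],(v-K[1,2])/K[1,1]]);t=np.hypot(*a)
    ray=np.r_[a/t*np.sin(t),np.cos(t)];R=T[:3,:3];o=-R.T@T[:3,3];D=R.T@ray
    return o+D*(z-o[2])/D[2]
E
python3 - <<'E'
from h import *
a=cv2.imread('pics/wr1.png')[140:290,190:370];cv2.imwrite('pics/c3.png',cv2.resize(a,None,fx=4,fy=4,interpolation=cv2.INTER_CUBIC))
for q in [(277,211,.1125),(276,155,.103),(285,246,.196)]: print(fw('wr1',*q))
print(fw('wr1',77,150,.075))
E
```

```text
[0.58782115 0.03105191 0.1125    ]
[0.54660064 0.01950441 0.103     ]
[0.57818452 0.03479161 0.196     ]
[ 0.58949982 -0.17593408  0.075     ]
```

View pics/c3.png

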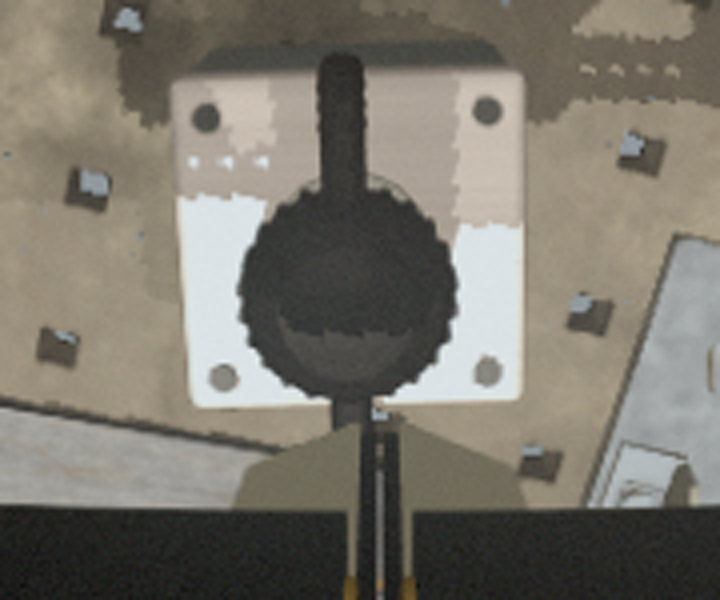

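```bash
python3 -m creep '[{"hand":0,"offset":[-0.2,-0.4,0],"twist":[0,0,0]},{"hand":0,"offset":[-0.2,-0.4,2],"twist":[0,0,0]},{"hand":0,"offset":[-0.2,-0.4,5],"twist":[0,0,0]},{"hand":0,"offset":[-0.2,-0.4,6.5],"twist":[0,0,0]},{"hand":0,"offset":[-0.2,-0.4,6.5],"twist":[0,0,0]},{"hand":0,"offset":[-0.2,-0.4,6.5],"twist":[0,0,0]}]'; python3 - <<'E'
from h import *
snap('wrist','wr2');print(robot.sense()['ee_pos'])
a=cv2.imread('pics/wr2.png')[110:290,190:370];cv2.imwrite('pics/c4.png',cv2.resize(a,None,fx=3.3,fy=3.3,interpolation=cv2.INTER_CUBIC))
E
```

```text
time_s: 2.95
ee_pos: [0.5921, 0.0352, 0.1315]
eef_rot: [[-0.967, -0.254, -0.001], [-0.254, 0.967, 0.0], [0.001, 0.0, -1.0]]
wrist_force: [0.0, -0.9, -0.0]
width: 0.0007
[0.59316766 0.0352338  0.13264738]
```

View pics/c4.png

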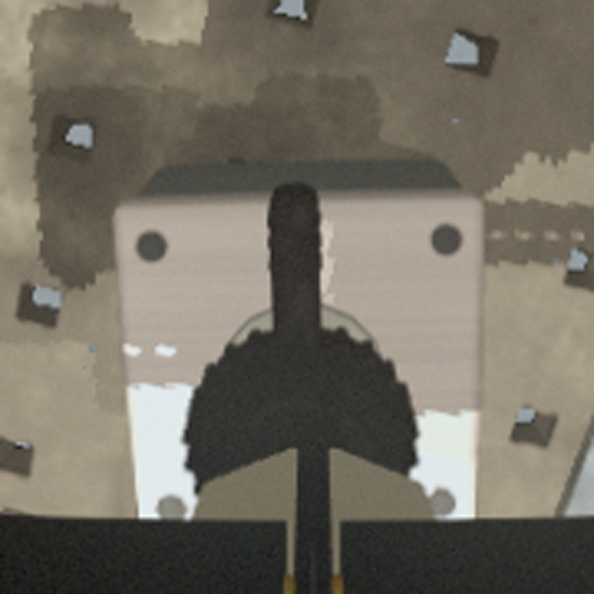

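The closed tips sit over the dome, about 2 mm to its left (tip at crop (312,450), dome at about (303,430)). I'll press down from here.

```bash
python3 -m creep '[{"hand":0,"offset":[0,-0.15,1],"twist":[0,0,0]},{"hand":0,"offset":[0,-0.15,1.8],"twist":[0,0,0]},{"hand":0,"offset":[0,-0.15,2.2],"twist":[0,0,0]},{"hand":0,"offset":[0,-0.15,2.5],"twist":[0,0,0]},{"hand":0,"offset":[0,-0.15,2.8],"twist":[0,0,0]},{"hand":0,"offset":[0,-0.15,3.0],"twist":[0,0,0]},{"hand":0,"offset":[0,-0.15,3.1],"twist":[0,0,0]},{"hand":0,"offset":[0,-0.15,3.1],"twist":[0,0,0]}]'
```

```text
time_s: 3.67
ee_pos: [0.594, 0.0331, 0.1028]
eef_rot: [[-0.967, -0.253, 0.002], [-0.253, 0.967, -0.0], [-0.002, -0.001, -1.0]]
wrist_force: [-2.8, -0.8, 14.5]
width: 0.0006
```

```bash
python3 -m creep '[{"hand":0,"offset":[0,0,0.15],"twist":[0,0,0]},{"hand":0,"offset":[0,0,0.15],"twist":[0,0,0]}]'; python3 -m creep '[{"hand":0,"offset":[0,0,-0.6],"twist":[0,0,0]},{"hand":0,"offset":[0,0,-2],"twist":[0,0,0]},{"hand":0,"offset":[0,0,-4],"twist":[0,0,0]},{"hand":0,"offset":[1,-1,-4.5],"twist":[0,0,0]},{"hand":0,"offset":[3.0,-2.2,-4.5],"twist":[0,0,0]},{"hand":0,"offset":[3.8,-2.5,-4.5],"twist":[0,0,0]},{"hand":0,"offset":[3.8,-2.5,-4.5],"twist":[0,0,0]},{"hand":0,"offset":[3.8,-2.5,-4.5],"twist":[0,0,0]}]'; python3 - <<'E'
from h import *
snap('wrist','wr3');snap('scene','sc3')
print(robot.sense()['ee_pos'])
a=cv2.imread('pics/wr3.png')[90:290,150:410];b=cv2.imread('pics/sc3.png')[170:260,250:390]
cv2.imwrite('pics/c5.png',cv2.hconcat([cv2.resize(a,(520,400)),cv2.resize(b,(280,180)).copy() if 0 else cv2.copyMakeBorder(cv2.resize(b,(280,180)),0,220,0,0,0)]))
E
```

```text
time_s: 3.83
ee_pos: [0.5942, 0.0331, 0.1026]
eef_rot: [[-0.967, -0.253, 0.002], [-0.253, 0.967, -0.0], [-0.002, -0.001, -1.0]]
wrist_force: [-5.9, -1.4, 23.7]
width: 0.0008
time_s: 4.5
ee_pos: [0.5618, -0.0011, 0.1436]
eef_rot: [[-0.968, -0.252, -0.001], [-0.252, 0.968, 0.0], [0.001, 0.0, -1.0]]
wrist_force: [0.5, 0.4, 0.5]
width: 0.0003
[5.62790801e-01 2.29043975e-04 1.43830920e-01]
```

View pics/c5.png

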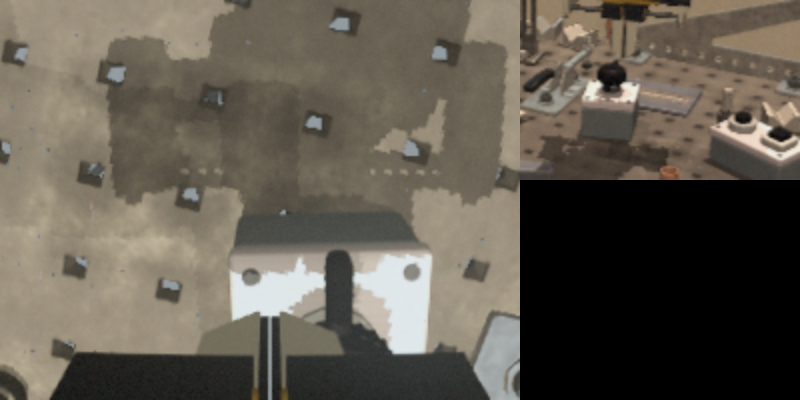

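The tips are now right of the near wing: tips at panel (270,318), wing at about (340,290). I'll check the latch from depth before going down.

```bash
python3 - <<'E'
from h import *
def fd(f,u,v):
    s=np.load('pics/'+f+'.npz');K=s['K'];T=s['T'];a=np.array([(u-K[0,2])/K[0,0],(v-K[1,2])/K[1,1]]);t=np.hypot(*a)
    ray=np.r_[a/t*np.tan(t),1];d=np.median(s['d'][v-1:v+2,u-1:u+2]);return T[:3,:3].T@(ray*d-T[:3,3])
print('now wing',[fd('wr3',320,v).round(4) for v in (222,228,234)],'cover',fd('wr3',290,230).round(4))
print('before wing',[fd('wr1',276,v).round(4) for v in (163,170,178)],'cover',fd('wr1',260,180).round(4))
print('before wing2',[fd('wr2',279,v).round(4) for v in (175,185,195)],'cover',fd('wr2',260,190).round(4))
E
```

```text
now wing [array([0.5485, 0.0185, 0.0972]), array([0.5523, 0.0196, 0.0982]), array([0.5564, 0.0208, 0.0985])] cover [0.5719 0.0044 0.0641]
before wing [array([0.5527, 0.0211, 0.1032]), array([0.5582, 0.0225, 0.1031]), array([0.5645, 0.0241, 0.1028])] cover [0.5788 0.0116 0.0639]
before wing2 [array([0.5507, 0.0194, 0.1028]), array([0.5565, 0.0209, 0.1033]), array([0.5626, 0.0225, 0.1028])] cover [0.5731 0.0105 0.0643]
```

The wing top dropped from 103 to 98 mm, so it is latched. Now down beside the wing.

```bash
python3 -m creep '[{"hand":0,"offset":[0.1,-0.6,0],"twist":[0,0,0]},{"hand":0,"offset":[0.1,-0.6,2],"twist":[0,0,0]},{"hand":0,"offset":[0.1,-0.6,4.5],"twist":[0,0,0]},{"hand":0,"offset":[0.1,-0.6,5.8],"twist":[0,0,0]},{"hand":0,"offset":[0.1,-0.6,5.8],"twist":[0,0,0]},{"hand":0,"offset":[0.1,-0.6,5.8],"twist":[0,0,0]}]'; python3 -m creep '[{"hand":0,"offset":[0,0.4,0],"twist":[0,0,0]},{"hand":0,"offset":[0,0.8,0],"twist":[0,0,0]},{"hand":0,"offset":[0,1.0,0],"twist":[0,0,0]},{"hand":0,"offset":[0,1.0,0],"twist":[0,0,0]}]'
```

```text
time_s: 5.1
ee_pos: [0.5628, -0.0064, 0.0854]
eef_rot: [[-0.967, -0.254, -0.002], [-0.254, 0.967, 0.0], [0.002, 0.001, -1.0]]
wrist_force: [0.4, -0.3, 1.4]
width: 0.0006
time_s: 5.43
ee_pos: [0.5613, 0.004, 0.0873]
eef_rot: [[-0.967, -0.254, 0.002], [-0.254, 0.967, 0.0], [-0.002, -0.0, -1.0]]
wrist_force: [0.1, -0.2, 0.4]
width: 0.0003
```

```bash
python3 -m creep '[{"hand":0,"offset":[0,0.4,0],"twist":[0,0,0]},{"hand":0,"offset":[0,0.8,0],"twist":[0,0,0]},{"hand":0,"offset":[0,1.13,0],"twist":[0,0,0]},{"hand":0,"offset":[0.05,1.39,0],"twist":[0,0,4]},{"hand":0,"offset":[0.09,1.65,0],"twist":[0,0,8]},{"hand":0,"offset":[0.11,2.12,0],"twist":[0,0,15]},{"hand":0,"offset":[0.07,2.58,0],"twist":[0,0,22]},{"hand":0,"offset":[0.07,2.58,0],"twist":[0,0,22]}]'; python3 -c "
from station import robot;s=robot.sense();print(s['joint_positions'],s['eef_rot'].T@s['wrist_force'],s['ft_torque'])"
```

```text
time_s: 6.1
ee_pos: [0.5534, 0.0291, 0.0866]
eef_rot: [[-0.991, 0.131, 0.001], [0.131, 0.991, 0.0], [-0.001, 0.001, -1.0]]
wrist_force: [-0.6, -2.6, 2.9]
width: 0.0005
[-0.05206712  0.48003183 -0.06084674  1.91257579  0.04068944  0.74949364
  1.30392813] [ 0.2820342  -2.65238267 -2.87181247] [-0.23544834  0.02422883  0.03231776]
```

```bash
python3 -m creep '[{"hand":0,"offset":[0.07,0.39,0],"twist":[0,0,6]},{"hand":0,"offset":[0.11,0.79,0],"twist":[0,0,12]},{"hand":0,"offset":[0.1,1.19,0],"twist":[0,0,18]},{"hand":0,"offset":[0.05,1.58,0],"twist":[0,0,24]},{"hand":0,"offset":[-0.02,1.84,0],"twist":[0,0,28]},{"hand":0,"offset":[-0.02,1.84,0],"twist":[0,0,28]}]'; python3 -c "
from station import robot;s=robot.sense();print(s['joint_positions'],s['eef_rot'].T@s['wrist_force'],s['ft_torque'])"
```

```text
time_s: 6.6
ee_pos: [0.5532, 0.0453, 0.0854]
eef_rot: [[-0.816, 0.578, -0.005], [0.578, 0.816, -0.002], [0.003, -0.005, -1.0]]
wrist_force: [-5.4, -2.8, 3.7]
width: 0.0004
[-0.17352891  0.48541655  0.05363043  1.90872898 -0.03494884  0.75398383
  0.85435059] [ 2.76641707 -5.43989369 -3.66007006] [-0.64044103  0.97592492  0.03411982]
```

```bash
python3 - <<'E'
from h import *
snap('wrist','wr4')
a=cv2.imread('pics/wr4.png')[90:290,150:410]
cv2.imwrite('pics/c6.png',cv2.resize(a,(780,600),interpolation=cv2.INTER_CUBIC))
s=robot.sense();print(s['ee_pos'],s['eef_rot'].T@s['wrist_force'])
E
```

```text
[0.5532609  0.04516881 0.08542063] [ 2.49707606 -4.78740801 -3.27086603]
```

View pics/c6.png

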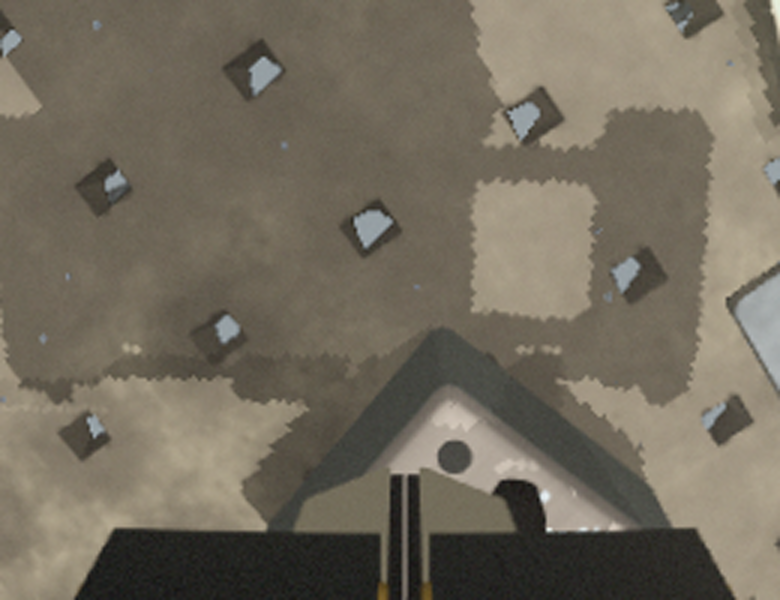

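The wing tip shows at panel (520,500), against the left finger's back, turned about 50 degrees. I'll read its height from depth.

```bash
python3 - <<'E'
from h import *
s=np.load('pics/wr4.npz');K=s['K'];T=s['T']
for u,v in [(321,253),(323,257),(326,261)]:
    a=np.array([(u-K[0,2])/K[0,0],(v-K[1,2])/K[1,1]]);t=np.hypot(*a)
    print((T[:3,:3].T@(np.r_[a/t*np.tan(t),1]*s['d'][v,u]-T[:3,3])).round(4))
E
```

```text
[0.5571 0.064  0.0891]
[0.5577 0.0643 0.0932]
[0.5595 0.0648 0.0954]
```

The wing is turned about 57–59°, so it is at its end stop. The head is still low, though, and the slanted finger back is pressing it down with about 3 N. I'll raise the tip and ease off so the head can pop up.

```bash
python3 -m creep '[{"hand":0,"offset":[0,0,-0.3],"twist":[0,0,0]},{"hand":0,"offset":[0,0,-0.6],"twist":[0,0,0]},{"hand":0,"offset":[0,0,-0.8],"twist":[0,0,0]},{"hand":0,"offset":[0,0,-0.8],"twist":[0,0,0]}]'; python3 -c "
from station import robot;s=robot.sense();print(s['eef_rot'].T@s['wrist_force'],s['ft_torque'])"
python3 - <<'E'
from h import *
snap('wrist','wr5')
s=np.load('pics/wr5.npz');K=s['K'];T=s['T']
for u in range(312,345,4):
  for v in (253,257,261):
    a=np.array([(u-K[0,2])/K[0,0],(v-K[1,2])/K[1,1]]);t=np.hypot(*a)
    print(u,v,(T[:3,:3].T@(np.r_[a/t*np.tan(t),1]*s['d'][v,u]-T[:3,3])).round(3),s['im'][v,u])
E
```

```text
time_s: 6.98
ee_pos: [0.5558, 0.0461, 0.0944]
eef_rot: [[-0.817, 0.577, -0.0], [0.577, 0.817, 0.0], [0.0, 0.0, -1.0]]
wrist_force: [-2.8, -0.7, 0.5]
width: 0.0006
[ 1.84282446 -2.16247715 -0.45335065] [-0.24896866  0.53097826 -0.0397013 ]
312 253 [0.556 0.061 0.1  ] [53 51 44]
312 257 [0.555 0.062 0.107] [115 109  92]
312 261 [0.554 0.061 0.112] [117 109  94]
316 253 [0.556 0.063 0.102] [41 40 33]
316 257 [0.555 0.063 0.108] [116 111  93]
316 261 [0.555 0.063 0.113] [125 117 100]
320 253 [0.558 0.065 0.101] [47 41 39]
320 257 [0.559 0.064 0.103] [47 48 44]
320 261 [0.561 0.063 0.103] [68 66 56]
324 253 [0.56  0.066 0.1  ] [40 39 40]
324 257 [0.56  0.066 0.103] [49 48 45]
324 261 [0.563 0.064 0.102] [44 44 37]
328 253 [0.578 0.062 0.064] [175 165 153]
328 257 [0.581 0.061 0.064] [207 211 204]
328 261 [0.584 0.059 0.063] [226 233 232]
332 253 [0.579 0.065 0.065] [174 164 152]
332 257 [0.582 0.063 0.065] [204 206 205]
332 261 [0.585 0.061 0.065] [226 234 234]
336 253 [0.582 0.066 0.063] [178 168 154]
336 257 [0.584 0.065 0.064] [185 179 170]
336 261 [0.586 0.064 0.064] [225 233 232]
340 253 [0.583 0.069 0.064] [175 166 154]
340 257 [0.585 0.067 0.065] [177 167 154]
340 261 [0.588 0.066 0.064] [226 234 233]
344 253 [0.585 0.071 0.064] [160 151 139]
344 257 [0.587 0.069 0.064] [174 165 151]
344 261 [0.589 0.068 0.065] [226 233 231]
```

The wing top is back at 103 mm, so it has popped out. I'll ease off, pull the fingertip radially outward, then up.

```bash
python3 -m creep '[{"hand":0,"offset":[0.5,-0.3,0],"twist":[0,0,0]},{"hand":0,"offset":[1.5,-0.4,0],"twist":[0,0,0]},{"hand":0,"offset":[3,-0.4,0],"twist":[0,0,0]},{"hand":0,"offset":[4.5,-0.4,0],"twist":[0,0,0]},{"hand":0,"offset":[5,-0.4,-1],"twist":[0,0,0]},{"hand":0,"offset":[5,-0.4,-4],"twist":[0,0,0]},{"hand":0,"offset":[5,-0.4,-7],"twist":[0,0,0]},{"hand":0,"offset":[5,-0.4,-7],"twist":[0,0,0]}]'; python3 - <<'E'
from h import *
snap('wrist','wr6');snap('top','top6')
s=robot.sense();R=s['eef_rot'];p=s['ee_pos'];print(p,s['wrist_force'],s['joint_positions'],R.T@(np.array([.591,-.1765,.075])-p))
a=cv2.imread('pics/wr6.png');b=cv2.imread('pics/top6.png')[120:240,240:440]
cv2.imwrite('pics/c7.png',cv2.vconcat([cv2.resize(a[150:330,150:450],(500,300)),cv2.resize(b,(500,300))]))
E
```

```text
time_s: 7.7
ee_pos: [0.5167, 0.073, 0.1703]
eef_rot: [[-0.816, 0.577, 0.01], [0.577, 0.816, 0.002], [-0.007, 0.008, -1.0]]
wrist_force: [0.5, -0.2, 0.8]
width: 0.0003
[0.5142232  0.07235208 0.16632935] [ 0.02485774  0.27072691 -0.63619921] [-0.23510893  0.30683556  0.05179258  1.95192251 -0.02070739  0.8786538
  0.78225417] [-0.20616119 -0.15908802  0.09138734]
```

View pics/c7.png

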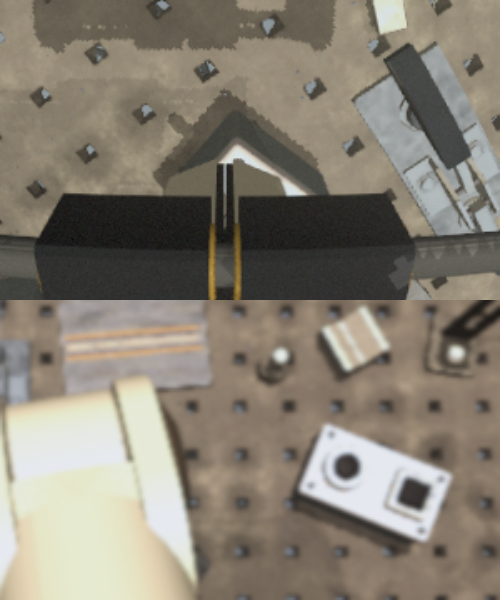

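The arm hides the mushroom in both views; the reset box is clear in the lower panel, round button at (347,467). I'll move above the reset button and check the mushroom from there.

```bash
python3 -m creep '[{"hand":0,"offset":[-2,-1.5,0],"twist":[0,0,0]},{"hand":0,"offset":[-5,-3.9,0],"twist":[0,0,0]},{"hand":0,"offset":[-8,-6.2,0],"twist":[0,0,0]},{"hand":0,"offset":[-11,-8.5,0],"twist":[0,0,0]},{"hand":0,"offset":[-14,-10.8,0],"twist":[0,0,0]},{"hand":0,"offset":[-17,-13.1,0],"twist":[0,0,0]},{"hand":0,"offset":[-19.5,-15,1],"twist":[0,0,0]},{"hand":0,"offset":[-20.6,-15.9,2],"twist":[0,0,0]}]';python3 -m creep '[{"hand":0,"offset":[0,0,0],"twist":[0,0,0]},{"hand":0,"offset":[0,0,0],"twist":[0,0,0]},{"hand":0,"offset":[0,0,0],"twist":[0,0,0]}]'; python3 - <<'E'
from h import *
snap('wrist','wr7');snap('top','top7')
s=robot.sense();R=s['eef_rot'];p=s['ee_pos'];print(p,s['wrist_force'],s['joint_positions'],R.T@(np.array([.591,-.1765,.075])-p))
print([w('top7',289,v).round(4) for v in (182,184,186)])
a=cv2.imread('pics/wr7.png');b=cv2.imread('pics/top7.png')[150:230,245:345]
cv2.imwrite('pics/c8.png',cv2.vconcat([cv2.resize(a[150:300,160:410],(500,300)),cv2.resize(b,(375,300)).copy() if 0 else cv2.copyMakeBorder(cv2.resize(b,(375,300)),0,0,0,125,0)]))
E
```

```text
time_s: 8.47
ee_pos: [0.589, -0.1832, 0.1435]
eef_rot: [[-0.813, 0.583, 0.001], [0.583, 0.813, -0.003], [-0.002, -0.002, -1.0]]
wrist_force: [-0.2, -1.0, -0.4]
width: 0.0005
time_s: 8.72
ee_pos: [0.5883, -0.1748, 0.1433]
eef_rot: [[-0.817, 0.577, -0.002], [0.577, 0.817, 0.002], [0.003, 0.0, -1.0]]
wrist_force: [-0.4, 0.9, -0.0]
width: 0.0001
[ 0.58899925 -0.1745377   0.14422857] [-0.79536515  0.76747246  0.36930839] [ 0.14129719  0.49398199  0.13731774  1.73148599 -0.08313686  0.92226088
  1.26987664] [-0.00283073 -0.00052287  0.06922544]
[array([0.5957, 0.0355, 0.1124]), array([0.5909, 0.0355, 0.1132]), array([0.5864, 0.0356, 0.1131])]
```

View pics/c8.png

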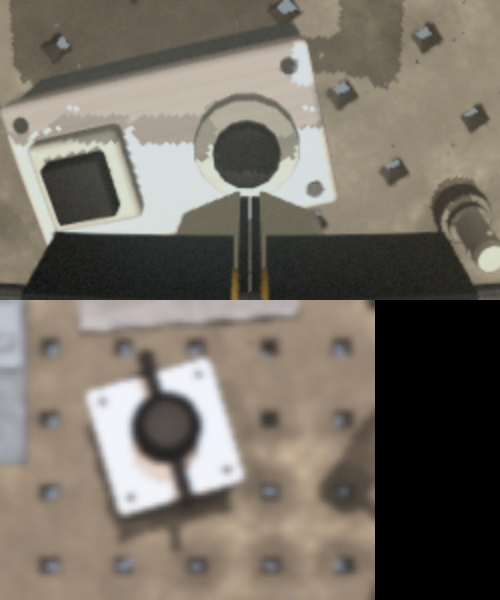

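The mushroom is out (dome top at 113 mm), its wings are back at the rest angle, and the tips line up with the round button. Pressing it now.

```bash
python3 -m creep '[{"hand":0,"offset":[-0.2,0,2],"twist":[0,0,0]},{"hand":0,"offset":[-0.2,0,4.5],"twist":[0,0,0]},{"hand":0,"offset":[-0.2,0,6.3],"twist":[0,0,0]},{"hand":0,"offset":[-0.2,0,6.8],"twist":[0,0,0]},{"hand":0,"offset":[-0.2,0,7.2],"twist":[0,0,0]},{"hand":0,"offset":[-0.2,0,7.5],"twist":[0,0,0]},{"hand":0,"offset":[-0.2,0,7.6],"twist":[0,0,0]},{"hand":0,"offset":[-0.2,0,7.6],"twist":[0,0,0]}]'
```

```text
time_s: 9.48
ee_pos: [0.5906, -0.1768, 0.0703]
eef_rot: [[-0.816, 0.577, -0.0], [0.577, 0.816, 0.002], [0.001, 0.001, -1.0]]
wrist_force: [-5.5, 3.9, 7.7]
width: 0.0006
```

```bash
python3 -m creep '[{"hand":0,"offset":[0,0,0.2],"twist":[0,0,0]},{"hand":0,"offset":[0,0,0.3],"twist":[0,0,0]},{"hand":0,"offset":[0,0,0.3],"twist":[0,0,0]}]'; python3 -m creep '[{"hand":0,"offset":[0,0,-1],"twist":[0,0,0]},{"hand":0,"offset":[0,0,-4],"twist":[0,0,0]},{"hand":0,"offset":[0,0,-8],"twist":[0,0,0]},{"hand":0,"offset":[3,2,-10],"twist":[0,0,0]},{"hand":0,"offset":[6,4,-11],"twist":[0,0,0]},{"hand":0,"offset":[9,6,-11],"twist":[0,0,0]},{"hand":0,"offset":[9,6,-11],"twist":[0,0,0]},{"hand":0,"offset":[9,6,-11],"twist":[0,0,0]}]'; python3 - <<'E'
from h import *
snap('top','top8');s=robot.sense();print(s['wrist_force'])
for n,u,v in [('dome',289,184),('round',378,186),('sq',405,197)]: print(n,w('top8',u,v).round(4),w('top1',u,v).round(4))
E
```

```text
time_s: 9.73
ee_pos: [0.5907, -0.1769, 0.0699]
eef_rot: [[-0.816, 0.578, 0.0], [0.578, 0.816, 0.002], [0.001, 0.002, -1.0]]
wrist_force: [-12.6, 6.2, 27.4]
width: 0.0005
time_s: 10.4
ee_pos: [0.5525, -0.0743, 0.1771]
eef_rot: [[-0.819, 0.574, 0.003], [0.574, 0.819, 0.001], [-0.002, 0.003, -1.0]]
wrist_force: [0.3, -0.4, -0.1]
width: 0.0004
[ 0.75913765 -0.71334919 -0.1535094 ]
dome [0.591  0.0355 0.113 ] [0.591  0.0355 0.1126]
round [ 0.5076 -0.0377  0.6161] [ 0.5925 -0.1759  0.0756]
sq [ 0.4938 -0.0577  0.6369] [ 0.5663 -0.239   0.0759]
```

```bash
python3 -m creep '[{"hand":0,"offset":[4,3,0],"twist":[0,0,0]},{"hand":0,"offset":[8,6,0],"twist":[0,0,0]},{"hand":0,"offset":[12,9,0],"twist":[0,0,0]},{"hand":0,"offset":[14,11,-1],"twist":[0,0,0]},{"hand":0,"offset":[14,11,-1],"twist":[0,0,0]},{"hand":0,"offset":[14,11,-1],"twist":[0,0,0]}]'; python3 - <<'E'
from h import *
snap('top','top9');s=robot.sense();print(s['ee_pos'],s['wrist_force'])
for n,u,v in [('dome',289,184),('round',378,186),('sq',405,197)]: print(n,w('top9',u,v).round(4),w('top1',u,v).round(4))
E
```

```text
time_s: 10.95
ee_pos: [0.5017, 0.0972, 0.1863]
eef_rot: [[-0.819, 0.574, 0.002], [0.574, 0.819, 0.002], [-0.001, 0.003, -1.0]]
wrist_force: [0.1, -0.4, 0.9]
width: 0.0004
[0.50221196 0.09415354 0.18591259] [ 0.14858097 -0.83934956  0.44364401]
dome [0.5161 0.0499 0.5754] [0.591  0.0355 0.1126]
round [ 0.5925 -0.176   0.0752] [ 0.5925 -0.1759  0.0756]
sq [ 0.5665 -0.2395  0.0743] [ 0.5663 -0.239   0.0759]
```

```bash
python3 - <<'E'
from h import *
for f in ('top1','top7','top9'): print(f,w(f,378,186,r=2)[2],w(f,405,197,r=2)[2])
robot.close_job()
E
```

```text
top1 0.07509193445157503 0.07559794580180368
top7 0.22899858409278884 0.22682580194262691
top9 0.0757668523749131 0.07459540134817955
the job is handed in; nothing more can be done
```

The stop test was carried out in order and the job was handed in at about 11 s of the allowed 51 s. No verdict is reported, so the results below are from my own checks.

1. **Press and latch:** I pressed the mushroom with closed fingertips until it bottomed (24 N at a tip height of 102.6 mm). After letting go, the wing tops stayed about 5 mm lower, at 98 mm instead of 103 mm, so it had latched.
2. **Twist and release:** I pushed the near wing clockwise to its end stop, about 57°. The slanted finger back was holding the head down there with about 3 N, so I raised the tip 8 mm and the head popped out (wing top back at 103 mm). After I backed away, the dome top was at 113 mm and the wings were back at their rest angle.
3. **Reset button:** I pressed it until it stopped (27 N, about 5 mm of travel). Afterwards its top was back at 75.8 mm, against 75.1 mm before.

At hand-in the arm stood clear, with wrist force below 1 N.

Two checks were less clear:
- **Start button:** it read 74.6 mm at the end against 75.6 mm at the start. I took that as depth noise, since the fingers never came near it.
- **Mushroom:** the arm hid it from the top camera in the last picture. Its last good reading, just after the reset press, was out at 113 mm.

I did not measure the loose parts again at the end; I kept the tool clear of them throughout.

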